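# Load a sample plate and hold the gauge arm at its stop

### The arm

A 7-joint arm with a two-finger parallel gripper is mounted at the origin on the work surface. World frame = base frame: x ahead of the robot, y to its left, z up, the work surface at z = 0. Lengths are in m, angles in degrees, forces in N, time in s.
With the tool pointing down it reaches from about 0.4 to 0.925 m from the base axis. Payload 5.6 kg.
Tool frame: the origin (TCP) lies between the finger pads; the fingertips stand robot.tcp_to_tips ahead of it and the grasp point (between the pads) lies 3 mm ahead of it (robot.tcp_to_tips is the distance from the TCP to the fingertips, in m); z points along the fingers, y is the line along which they close (so a half turn about z gives the same grasp; the last joint's range is limited). The gripper opens to 85 mm and grips with 20 to 120 N. Pads are 22 mm wide; open, the fingers measure 114 mm over their backs; the gripper's body (76 mm by 85 mm) begins 54 mm behind the grasp point. The pads swing forward as they close: fully open they stand 13 mm farther back than shut.
Start: joints at [71.505, 26.786, -0.665, 91.828, 0.344, 61.387, -3.226], TCP at [0.179, -0.625, 0.253] pointing down, gripper open.
Joint ranges: [-144.91, 144.91], [-17.63, 115.5], [-89.93, 88.59], [15.96, 139.68], [-74.01, 254.01], [8.47, 105.57], [-167.45, 167.45]. Speed limits (degrees/s): [147.25, 147.25, 180, 180, 180, 180, 180].

### API

Orientations are given as [roll, pitch, yaw] about the fixed x, y, z axes, in that order (R = Rz(yaw) Ry(pitch) Rx(roll)).
In Python, from station import robot gives the robot as it stands. The module is installed in compiled form; this text tells all that it offers. Calls block until the motion is done:
- robot.move_pose(position, orientation): joint-space move of the TCP to a pose.
- robot.servo_line(position, orientation=None, feed=0.15, f_stop=None): straight line of the TCP; orientation=None keeps the orientation; feed is the mean speed in m/s. With f_stop (N) it stops when the force on the tool has changed by that much, and returns True; else False.
- robot.set_joints(angles): joint-space move.
- robot.move_gripper(opening, strength=None): finger opening in m; strength is the grip in N (None keeps the last); returns when the fingers have stopped.
- robot.hold(seconds).
- robot.ik(position, orientation): joint angles nearest the present ones, or None.
- robot.get_state(): the state.
- robot.camera(name): name is "scene" or "top" or "wrist"; returns (picture, depth): 400x640x3 uint8, red, green, blue; 400x640 float32, m along the optical axis (not along the pixel's ray), 0 where there is no reading.
- robot.calibration(name): a dict with "mtx" (3x3 intrinsics, pixels), "world_to_cam" (4x4, takes a point from world to camera coordinates). Camera axes: x right, y down, z forward; pixel columns grow to the right and rows downward; lengths in m; the calibration is good to about 2 mm. The wrist camera is an equidistant fisheye: a pixel r from the principal point sees the ray r / f radians off the axis. A picture is of the moment at which its call begins: read the wrist's pose just before it. calibration takes no time and is no camera call; for the wrist camera it gives the pose at the moment of the call.
A pose or a line that the arm cannot do raises robot.IKError and nothing moves.
- robot.finish_job(): hands the job in; it is judged then, once.
The state is a dict: "t": time; "joint_pos": joint angles; "joint_velocities": joint speeds; "joint_efforts": joint torques, N m; "tool_pos": TCP position; "ee_rot": TCP orientation; "ft_force": force on the tool from outside, world axes, zero at the start; "moment": the same for the moment, N m; "gripper_width": finger opening in m; "finger_force": force on a finger pad.
Only numpy, scipy, OpenCV 4.12 (cv2) and the standard library are available. Lean on these libraries where they do the work, as an engineer would, in place of code of your own. Each camera call takes 0.05 s, during which the arm holds its last target. There are 200 camera calls.

### The job

Take the sample plate that has an eye, put it over the gauge's post by that eye and let go of it lying flat along the bed, lined up with it. Then use the upright handle pin to swing the spring-loaded sensor arm forward over the plate until it is fully against its stop, and finish while holding it there with the fingers: do not let go, or it springs back before the reading is taken. Leave the other plate, the flasks and everything else on the bench where they are.

Things in the scene. Friction and masses are not known exactly. Their poses are not given: they have to be found in the camera images.
- eye_plate: sample plate with an eye: flat plain grey aluminium bar 110 x 36 x 8 mm, about 85 g, lying flat on the bench, with one round through hole (the eye, 19 mm across) near one end. Origin at the centre of its underside; x along its length towards the eye end, y across its width, z up. The other plate of this outline has no hole
- eye (a point): centre of the eye, at half thickness (38 mm from the plate's middle along its x, 4 mm above its underside)
- plate_mid (a point): middle of the eye plate, at half thickness (4 mm above its underside)
- gauge: gauge fixed to the bench: white base plate 170 x 185 x 12 mm. Origin on the bench at the arm's vertical pivot axis (cap up to 92 mm high); z up. At (0, 90) mm is the middle of a raised dark bed, 112 mm long along x, 28 mm wide, flat top 40 mm above the bench; a steel post rises from it at (38, 90) mm. Thin stop pin at (13, 35) mm, 74 mm high
- post_top (a point): top of the upright steel post, 12 mm across with a pointed tip (last 5 mm), 68 mm above the bench, 28 mm above the bed; the plate's eye goes over it and the plate then lies flat on the bed
- bed_mid (a point): middle of the bed's top face, 40 mm above the bench; the sensor reads here, so the plate's middle belongs over it, with the plate's length along the bed
- swing_angle (a joint): angle (rad) of the level aluminium sensor arm about the vertical axis at the gauge's origin: 0 parked, 1.25 at its stop, growing clockwise seen from above. At the stop it points along the gauge's +y, square across the bed. A spring always drives it back to 0 (at the handle 2 N parked, 6 N at the stop). Bar 16 mm wide, 62 to 72 mm above the bench; its sensor head clears a seated plate by 8 mm
- sensor_arm: the gauge's sprung sensor arm with its handle. Origin on the bench at the pivot axis, x axis outward along the arm, z up; the bar ends 153 mm out, the round black sensor head hangs under it 90 mm out. The handle is a round upright black pin, 14 mm across, on the arm 145 mm from the pivot axis, rising from 72 to 122 mm above the bench
- handle_mid (a point): point on the handle pin's axis 100 mm above the bench, a good height to take it
- blank_plate: bystander: sample plate of the same outline (110 x 36 x 8 mm, grey aluminium) but with no eye; origin at the centre of its underside
- flask_a: bystander: conical glass flask, 105 mm tall, 66 mm across; origin at the centre of its underside
- flask_b: bystander: conical glass flask like flask_a
- flask_c: bystander: conical glass flask like flask_a
- marker: bystander: black marker pen lying on the bench, 135 mm long, 16 mm thick; origin on the bench near its middle
- dish: bystander: small white bowl, 72 mm across, 22 mm tall; origin at the centre of its underside
- jar: bystander: amber jar with white cap, 48 mm across, 60 mm tall; origin at the centre of its underside
There are look-alikes about, which are no part of the job. Leave any green, orange or turquoise look-alike of the eye_plate alone.

How it is judged (in metres and radians):
On the way, in this order (a step that is already met when the one before it is completed fails the run):
1. the eye plate is on the post, flat along the bed and released, with the arm still parked (horizontal distance between eye and post_top below 0.007 m and horizontal distance between plate_mid and bed_mid below 0.014 m and z of plate_mid in the frame of gauge between 0.041 and 0.047 m and angle between eye_plate's own z axis and vertical below 0.06 rad and contact force between the fingers and eye_plate below 0.2 N and linear speed of eye_plate below 0.03 m/s and value of joint swing_angle below 0.3 rad), for 0.2 s.
2. the fingers hold the arm at its stop (value of joint swing_angle above 1.2 rad and contact force between the fingers and sensor_arm above 1.5 N), for 0.3 s.
At the end, for the whole second after the job is handed in: Eye plate flat on the bed (3 mm, 0.06 rad), post in its eye (7 mm), its middle within 14 mm of the bed's middle, at rest, not touched by the fingers; sensor arm at 1.20 rad or more (stop 1.25), held there by the fingers on the arm (over 1.5 N) through the last second (all of step 2 and horizontal distance between eye and post_top below 0.007 m and horizontal distance between plate_mid and bed_mid below 0.014 m and z of plate_mid in the frame of gauge between 0.041 and 0.047 m and angle between eye_plate's own z axis and vertical below 0.06 rad and contact force between the fingers and eye_plate below 0.2 N and linear speed of eye_plate below 0.03 m/s); the arm keeps its last pose, push and grip.
It fails at once if a bystander is pushed more than 30 mm from its place (distance of any of blank_plate, flask_a, flask_b, flask_c, marker, dish, jar from where it was at the start of the episode above 0.03 m).
It fails at once if a flask is knocked over (angle between any of flask_a, flask_b, flask_c's own z axis and vertical above 0.6 rad).
It also fails if it takes over 61 s, if anything falls off the work surface, if the arm or the gripper's body presses on something with over 40 N, if the wrist force passes 120 N, or if a joint passes its speed limit or range.

## Working session

There is one attempt and no reset: what is moved stays moved. The work goes in short steps, each a Python script; the robot and the scene stay as the last script left them, time stands still between calls to the robot, and variables do not carry over. Pictures are saved under pics/ and viewed, at most 10 in all, crops included, and the job is handed in when it is done.

```bash
mkdir -p pics
python3 - <<'E'
from station import robot
import cv2,numpy as np
s=robot.get_state();print(s['t'],s['tool_pos'],s['ee_rot'],robot.tcp_to_tips)
for n in('scene','top'):
    p,d=robot.camera(n);cv2.imwrite(f'pics/{n}0.png',p[:,:,::-1]);np.savez(f'{n}0.npz',p=p,d=d,**robot.calibration(n))
    c=robot.calibration(n);print(n,c['mtx'].round(1).tolist(),np.linalg.inv(c['world_to_cam']).round(3).tolist())
E
```

```text
0.0 [ 0.17927068 -0.62423276  0.25232475] [-1.79895338e+02  7.87482452e-03  1.60257270e+01] 0.022
scene [[493.2, 0.0, 323.7], [0.0, 493.2, 190.4], [0.0, 0.0, 1.0]] [[0.358, 0.581, -0.731, 1.735], [0.934, -0.232, 0.272, -0.487], [-0.012, -0.78, -0.625, 1.102], [0.0, 0.0, 0.0, 1.0]]
top [[386.6, 0.0, 316.8], [0.0, 386.6, 198.9], [0.0, 0.0, 1.0]] [[0.015, -0.982, 0.186, 0.366], [-1.0, -0.014, 0.004, -0.03], [-0.001, -0.186, -0.983, 1.139], [0.0, 0.0, 0.0, 1.0]]
```

View pics/top0.png

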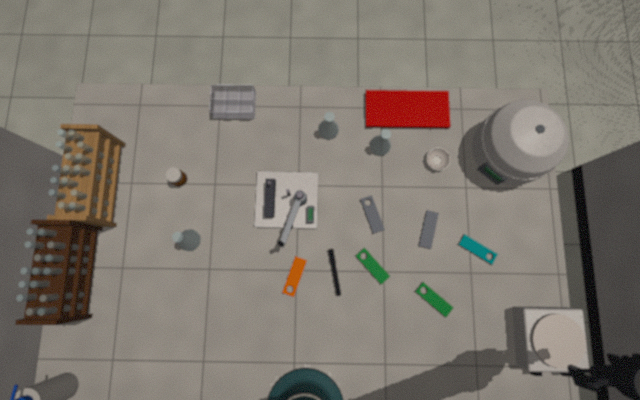

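View pics/scene0.png

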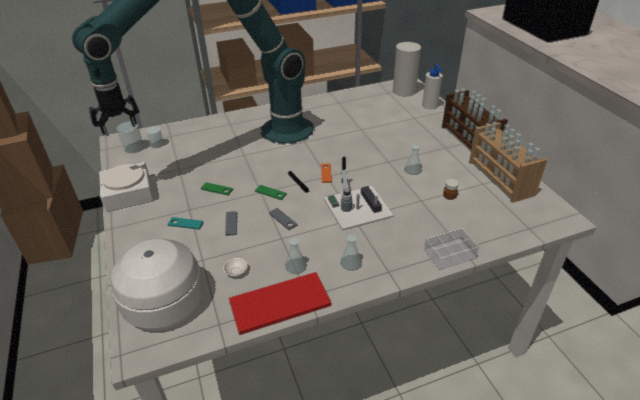

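```bash
cat > h.py <<'E'
import numpy as np,cv2
def ray(c,u,v,z):
    K=c['mtx'];T=np.linalg.inv(c['world_to_cam']);d=T[:3,:3]@np.array([(u-K[0,2])/K[0,0],(v-K[1,2])/K[1,1],1.]);o=T[:3,3]
    return o+d*(z-o[2])/d[2]
def proj(c,P):
    q=c['world_to_cam']@np.append(P,1.);q=c['mtx']@(q[:3]/q[2]);return q[:2]
E
python3 - <<'E'
from h import *
f=dict(np.load('top0.npz'));p=f['p'];d=f['d']
hsv=cv2.cvtColor(p,cv2.COLOR_RGB2HSV)
cv2.imwrite('pics/topc.png',cv2.resize(p[160:270,240:450,::-1],None,fx=3.8,fy=3.8,interpolation=cv2.INTER_CUBIC))
for name,(x0,y0,x1,y1) in dict(A=(355,190,390,240),B=(413,205,443,253)).items():
    g=hsv[y0:y1,x0:x1,2]
    m=(g<150).astype(np.uint8)
    t,m=cv2.threshold(g,0,1,cv2.THRESH_BINARY_INV+cv2.THRESH_OTSU);print(name,t)
    cs,_=cv2.findContours(m,cv2.RETR_EXTERNAL,cv2.CHAIN_APPROX_NONE);c=max(cs,key=cv2.contourArea)
    W=np.array([ray(f,u+x0,v+y0,.008)[:2] for u,v in c[:,0]],np.float32)
    print(cv2.minAreaRect(W))
# white gauge base
g=(hsv[165:235,250:325,2]>205)&(hsv[165:235,250:325,1]<40)
n,l,st,ce=cv2.connectedComponentsWithStats(g.astype(np.uint8));k=1+st[1:,4].argmax()
ys,xs=np.where(l==k);W=np.array([ray(f,u+250,v+165,.012)[:2] for u,v in zip(xs,ys)],np.float32);print('base',cv2.minAreaRect(W),len(W))
# pivot cap: highest
T=np.linalg.inv(f['world_to_cam'])
P=[]
for v in range(165,260):
  for u in range(250,325):
    z=d[v,u]
    if z>0:P.append((T[:3,:3]@np.array([(u-f['mtx'][0,2])/f['mtx'][0,0]*z,(v-f['mtx'][1,2])/f['mtx'][1,1]*z,z])+T[:3,3]).tolist()+[u,v])
P=np.array(P)
for a,b in((.03,.05),(.055,.08),(.085,.1),(.1,.13)):
    q=P[(P[:,2]>a)&(P[:,2]<b)];print(a,b,len(q),q.mean(0).round(3) if len(q) else '',cv2.minAreaRect(q[:,:2].astype(np.float32)) if len(q) else '')
E
```

```text
A 125.0
((0.5358101725578308, -0.18957901000976562), (0.11260379105806351, 0.04524542763829231), 20.063608169555664)
B 127.0
((0.49488988518714905, -0.3515036702156067), (0.04144599661231041, 0.11349579691886902), 75.72344970703125)Traceback (most recent call last):
  File "<stdin>", line 14, in <module>
ValueError: attempt to get argmax of an empty sequence
```

View pics/topc.png

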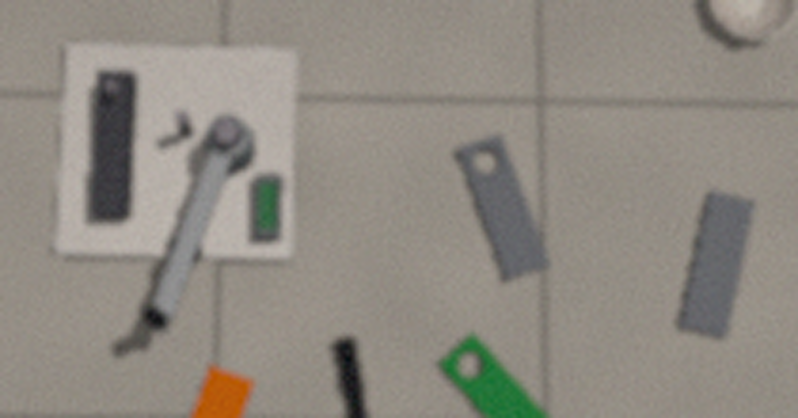

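Candidates: the grey plate at (371,215) has its eye at (367,202). The others are the blank grey plate at (428,229), green plates at (372,266) and (433,299), orange at (294,276) and turquoise at (477,249). The close crop confirms the grey plate at (371,215) as the one to take. The gauge bed is at (269,198), with the post at its upper end, and the pivot cap is at (300,195).

```bash
cat >> h.py <<'E'
def wray(c,u,v,z):
    K=c['mtx'];T=np.linalg.inv(c['world_to_cam']);a=(u-K[0,2])/K[0,0];b=(v-K[1,2])/K[1,1];r=np.hypot(a,b)+1e-9
    d=T[:3,:3]@np.array([a/r*np.sin(r),b/r*np.sin(r),np.cos(r)]);o=T[:3,3];return o+d*(z-o[2])/d[2]
def wproj(c,P):
    q=(c['world_to_cam']@np.append(P,1.))[:3];t=np.arctan2(np.hypot(q[0],q[1]),q[2]);n=np.hypot(q[0],q[1])+1e-12
    K=c['mtx'];return np.array([K[0,2]+K[0,0]*t*q[0]/n,K[1,2]+K[1,1]*t*q[1]/n])
def rect(c,x0,x1,y0,y1,z,s=.0005):
    "wrist view rectified onto the plane z: rows = -x, columns = -y (as the top view)"
    X=np.arange(x1,x0,-s);Y=np.arange(y1,y0,-s)
    return np.array([[wproj(c,(x,y,z)) for y in Y] for x in X],np.float32)
E
python3 - <<'E'
from h import *
from station import robot
f=dict(np.load('top0.npz'))
for n,u,v,z in(('cap',227,135,.092),('bed',112,146,.04),('postlo',112,90,.068),('TL',68,45,.012),('TR',298,48,.012),('BR',294,258,.012),('BL',56,254,.012),('eye',485,160,.008),('handle',156,318,.122)):
    print(n,ray(f,240+u/3.8,160+v/3.8,z).round(4))
def look(name,pos,yaw):
    robot.move_pose(pos,[180,0,yaw]);robot.hold(.3)
    c=robot.calibration('wrist');p,d=robot.camera('wrist');np.savez(name+'.npz',p=p,d=d,**c);return p
bed=ray(f,269.5,198.4,.04);print(robot.get_state()['t'])
a=look('wp',[.53,-.19,.25],20);print(robot.get_state()['t'])
b=look('wg',[.53,.04,.28],0);print(robot.get_state()['t'],robot.calibration('wrist')['mtx'].round(1).tolist())
cv2.imwrite('pics/w1.png',np.vstack([cv2.resize(i,(448,280)) for i in(a,b)])[:,:,::-1])
E
```

```text
cap [0.5731 0.0216 0.092 ]
bed [0.5736 0.1116 0.04  ]
postlo [0.6109 0.1096 0.068 ]
TL [0.6597 0.1532 0.012 ]
TR [ 0.6599 -0.029   0.012 ]
BR [ 0.4931 -0.0283  0.012 ]
BL [0.4935 0.1552 0.012 ]
eye [ 0.5727 -0.1766  0.008 ]
handle [0.4378 0.0662 0.122 ]
0.1
2.4583
3.7333 [[309.7, 0.0, 319.9], [0.0, 309.7, 196.2], [0.0, 0.0, 1.0]]
```

View pics/w1.png

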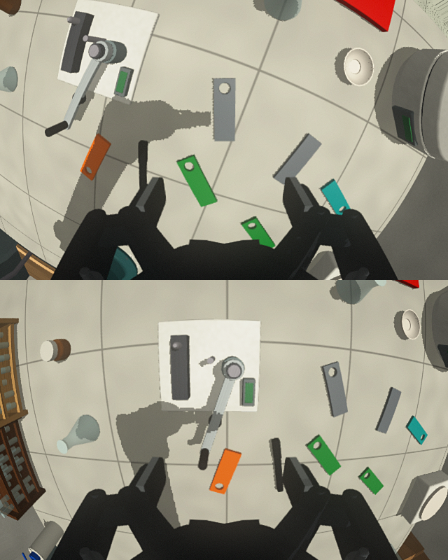

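The top half shows the eye plate at about (224,110), eye at (224,88). The bottom half shows the gauge with its bed at (180,367), the cap at (233,369) and the handle at (204,460). Both agree with the top view. Next I refine these points numerically.

Run:
```python
from h import *
def R(n,x0,x1,y0,y1,z):
    f=dict(np.load(n+'.npz'));m=rect(f,x0,x1,y0,y1,z);return cv2.remap(f['p'],m[...,0],m[...,1],cv2.INTER_LINEAR),f
def blob(g,x1,y1,lo=True,t=None):
    if t is None: t,_=cv2.threshold(g,0,1,cv2.THRESH_OTSU)
    m=((g<t) if lo else (g>=t)).astype(np.uint8)
    cs,h=cv2.findContours(m,cv2.RETR_CCOMP,cv2.CHAIN_APPROX_NONE);i=max(range(len(cs)),key=lambda i:cv2.contourArea(cs[i]))
    W=lambda c:np.stack([x1-c[:,0,1]*.0005,y1-c[:,0,0]*.0005],1).astype(np.float32)
    print('thr',t,cv2.minAreaRect(W(cs[i])))
    for j in range(len(cs)):
        if h[0][j][3]==i and cv2.contourArea(cs[j])>300: print(' hole',W(cs[j]).mean(0),2*np.sqrt(cv2.contourArea(cs[j])*.25e-6/np.pi))
for n in('wp','wg'):
    im,f=R(n,.465,.605,-.235,-.145,.008);g=cv2.cvtColor(im,cv2.COLOR_RGB2GRAY);print(n);blob(g,.605,-.145);e1=im
im,f=R('wg',.50,.65,.085,.140,.04);g=cv2.cvtColor(im,cv2.COLOR_RGB2GRAY);print('bed');blob(g,.65,.14,t=90)
im2,_=R('wg',.47,.68,-.05,.18,.068)
im3,_=R('wg',.42,.62,-.01,.14,.122)
im4,_=R('wp',.5,.65,.085,.14,.04)
pad=lambda i:cv2.copyMakeBorder(i,0,max(0,420-i.shape[0]),0,0,cv2.BORDER_CONSTANT)
print([i.shape for i in(im2,im3,im)])
cv2.imwrite('pics/r1.png',np.hstack([pad(im2),pad(im3)])[:,:,::-1])
```

```text
wp
thr 166.0 ((0.5341106057167053, -0.18588116765022278), (0.13951756060123444, 0.07030121237039566), 2.0638158321380615)
 hole [ 0.5736951 -0.17331  ] 0.01719621714984844
wg
thr 155.0 ((0.5318499803543091, -0.20080000162124634), (0.13487114012241364, 0.07320673763751984), 18.43491554260254)
 hole [ 0.57404506 -0.17102243] 0.015144050745933902
bed
thr 90 ((0.5782709717750549, 0.11336012929677963), (0.03025718592107296, 0.10878303647041321), 89.25594329833984)
[(421, 460, 3), (400, 301, 3), (301, 111, 3)]Traceback (most recent call last):
  File "<stdin>", line 20, in <module>
    return _nx.concatenate(arrs, 1, dtype=dtype, casting=casting)
           ~~~~~~~~~~~~~~~^^^^^^^^^^^^^^^^^^^^^^^^^^^^^^^^^^^^^^^
ValueError: all the input array dimensions except for the concatenation axis must match exactly, but along dimension 0, the array at index 0 has size 421 and the array at index 1 has size 420
```

Run:
```python
from h import *
def R(n,x0,x1,y0,y1,z):
    f=dict(np.load(n+'.npz'));m=rect(f,x0,x1,y0,y1,z);return cv2.remap(f['p'],m[...,0],m[...,1],cv2.INTER_LINEAR)
A=R('wp',.465,.605,-.235,-.135,.008);B=R('wg',.47,.68,-.05,.18,.068);C=R('wg',.42,.62,-.01,.14,.122)
g=cv2.cvtColor(A,cv2.COLOR_RGB2GRAY)
print(g[::40,::25].tolist())
H=420
pad=lambda i:cv2.copyMakeBorder(i[:H],0,max(0,H-i.shape[0]),0,6,cv2.BORDER_CONSTANT)
I=np.hstack([pad(A)[:, :200],pad(B)]);print(I.shape)
cv2.imwrite('pics/r1.png',I[:,:,::-1])
```

```text
[[206, 206, 206, 205, 208, 207, 205, 202], [203, 207, 136, 134, 140, 206, 205, 202], [200, 201, 132, 154, 135, 197, 207, 203], [200, 201, 204, 133, 132, 131, 205, 201], [202, 200, 123, 121, 128, 128, 140, 200], [119, 118, 121, 189, 127, 128, 129, 202], [166, 206, 208, 209, 171, 126, 202, 199]]
(420, 666, 3)
```

View pics/r1.png

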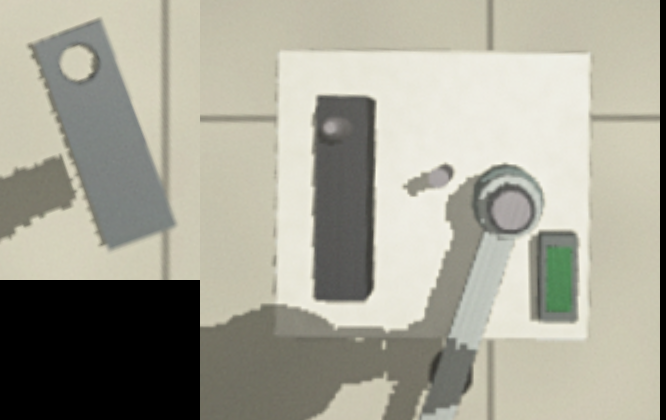

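Rectified at z=0.008, the plate corners in the left panel are (32,46), (101,19), (175,225) and (108,248). That is 109 x 37 mm at yaw 20°, with the eye at (79,63), which matches the given sizes. Now I grasp it at its middle.

Run:
```python
from h import *
from station import robot
robot.move_gripper(.052,40);print(robot.tcp_to_tips)
y=20.2
robot.move_pose([.537,-.188,.12],[180,0,y]);robot.hold(.2)
c=robot.calibration('wrist');p,d=robot.camera('wrist');np.savez('wq.npz',p=p,d=d,**c)
r=robot.servo_line([.537,-.188,.0235],feed=.06,f_stop=6);robot.hold(.2)
s=robot.get_state();print(r,s['tool_pos'],s['ft_force'],s['t'])
m=rect(c,.465,.605,-.235,-.135,.008);A=cv2.remap(p,m[...,0],m[...,1],cv2.INTER_LINEAR)
cv2.imwrite('pics/q.png',np.hstack([cv2.resize(p,(480,300)),cv2.copyMakeBorder(A,0,20,0,0,cv2.BORDER_CONSTANT)])[:,:,::-1])
```

```text
0.022
False [ 0.53714545 -0.18804318  0.02374418] [-0.37133434 -0.63382138 -1.01700095] 7.45
```

View pics/q.png

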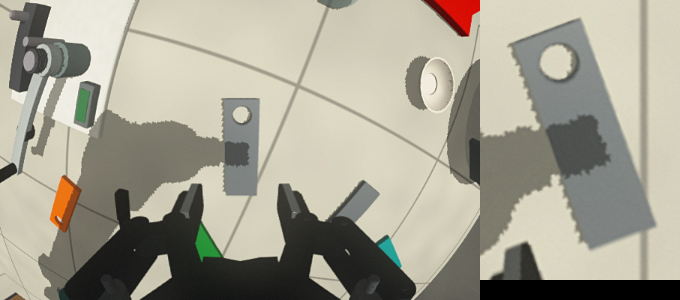

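The plate is between the open fingers, eye at (242,115), and the rectified outline is unchanged. Closing and lifting.

Run:
```python
from h import *
from station import robot
robot.move_gripper(.02,60)
s=robot.get_state();print(s['gripper_width'],s['finger_force'],s['ft_force'],s['t'])
robot.servo_line([.537,-.188,.20],feed=.15)
s=robot.get_state();print(s['gripper_width'],s['finger_force'],s['tool_pos'])
robot.move_pose([.54,.04,.16],[180,0,0]);robot.hold(.3)
s=robot.get_state();c=robot.calibration('wrist');p,d=robot.camera('wrist');np.savez('wh.npz',p=p,d=d,**c,tp=s['tool_pos'])
print(s['tool_pos'],s['ee_rot'],s['gripper_width'],s['t'])
cv2.imwrite('pics/h.png',p[:,:,::-1])
```

```text
0.03367695496652798 59.76040005683899 [-1.35561475  0.64601343  4.52969497] 7.75
0.03364272664255328 59.708552956581116 [ 0.53635317 -0.18787376  0.19901224]
[0.54023392 0.03882159 0.16010347] [ 1.79988500e+02 -1.66423354e-02 -1.08384223e-01] 0.03344864696281944 10.3
```

View pics/h.png

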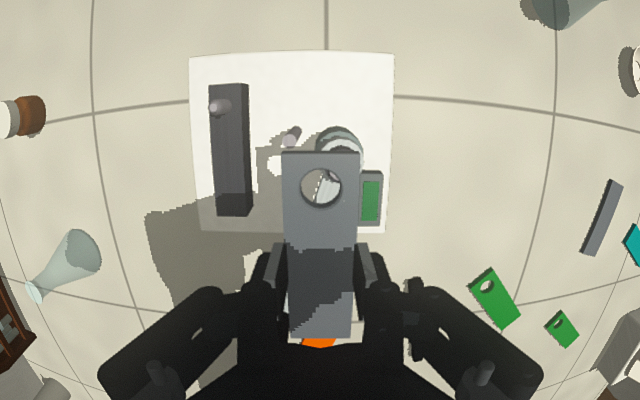

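Plate held level at the centre, eye at about (321,187). The bed is at (231,150), and the post leans left to its tip near (212,106). I zoom in on post and eye.

Run:
```python
from h import *
f=dict(np.load('wh.npz'));p=f['p']
print('eye z.1444',wray(f,321,187,.1444),'post',wray(f,212,105,.066),'pred post px',wproj(f,(.6109,.1096,.068)),wproj(f,(.6109,.1096,.04)))
a=cv2.resize(p[75:135,190:260],None,fx=6,fy=6,interpolation=cv2.INTER_CUBIC);b=cv2.resize(p[145:220,275:368],None,fx=4,fy=4,interpolation=cv2.INTER_CUBIC)
b=cv2.copyMakeBorder(b,0,60,0,0,cv2.BORDER_CONSTANT);cv2.imwrite('pics/z.png',np.hstack([a,b])[:,:,::-1])
```

```text
eye z.1444 [0.58004206 0.03910973 0.1444    ] post [0.61792565 0.11641506 0.066     ] pred post px [220.46626522 114.32383409] [231.29377904 112.02046229]
```

View pics/z.png

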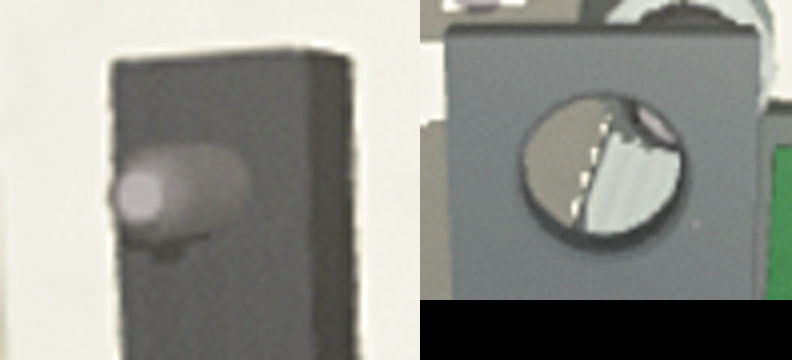

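The post tip is at full-image (213,108) and the eye centre at (321,187), almost on the wrist camera's axis. The two cameras disagree by about 5 mm on the post, so I go above the post and look down through the eye.

Run:
```python
from h import *
from station import robot
x,y=.6145-.0398,.1125
robot.servo_line([x,y,.16],[180,0,0],feed=.12);robot.servo_line([x,y,.108],feed=.06);robot.hold(.3)
s=robot.get_state();c=robot.calibration('wrist');p,d=robot.camera('wrist');np.savez('wi.npz',p=p,d=d,**c,tp=s['tool_pos'])
print(s['tool_pos'],s['ee_rot'],s['ft_force'],s['t'])
a=cv2.resize(p[135:345,265:375],None,fx=2.8,fy=2.8,interpolation=cv2.INTER_CUBIC);b=cv2.resize(p[145:225,275:368],None,fx=5,fy=5,interpolation=cv2.INTER_CUBIC)
b=cv2.copyMakeBorder(b,0,a.shape[0]-b.shape[0],0,0,cv2.BORDER_CONSTANT);cv2.imwrite('pics/i.png',np.hstack([b,a])[:,:,::-1]);print(b.shape,a.shape)
```

```text
[0.5748423  0.11251655 0.10831069] [-1.79994542e+02 -2.97741211e-02 -3.21846409e-03] [ 0.30275456 -0.37236443 -1.30848559] 12.4833
(588, 465, 3) (588, 308, 3)
```

View pics/i.png

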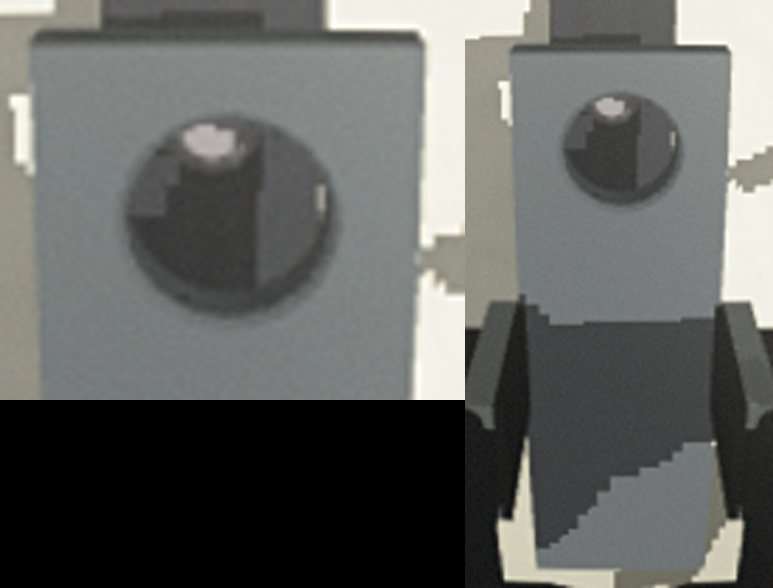

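Run:
```python
from h import *
f=dict(np.load('wi.npz'));print(np.linalg.inv(f['world_to_cam'])[:3].round(3).tolist())
print(wray(f,321.2,187.6,.0926),wray(f,317.2,173.2,.068),wray(f,317.2,175,.065))
g=dict(np.load('wh.npz'));print(wray(g,213.3,107.7,.068))
m=rect(f,.5,.65,.085,.14,.04)
```

```text
[[0.001, -0.949, -0.317, 0.656], [-1.0, -0.001, -0.0, 0.113], [0.0, 0.317, -0.949, 0.229]]
[0.61436858 0.11281897 0.0926    ] [0.61498717 0.11486982 0.068     ] [0.61321016 0.11489738 0.065     ]
[0.61595894 0.11479869 0.068     ]
```

Run:
```python
from h import *
from station import robot
x,y=.5753,.1146
robot.servo_line([x,y,.108],[180,0,0],feed=.05);robot.hold(.2)
r=robot.servo_line([x,y,.0645],feed=.04,f_stop=5);robot.hold(.3)
s=robot.get_state();print(r,s['tool_pos'],s['ft_force'],s['gripper_width'],s['t'])
c=robot.calibration('wrist');p,d=robot.camera('wrist');np.savez('wj.npz',p=p,d=d,**c)
a=cv2.resize(p[100:345,230:410],None,fx=2.4,fy=2.4,interpolation=cv2.INTER_CUBIC);cv2.imwrite('pics/j.png',a[:,:,::-1])
```

```text
False [0.57538778 0.11462129 0.06465333] [-0.25793162  0.32567949 -0.62339097] 0.03317652388567398 14.5167
```

View pics/j.png

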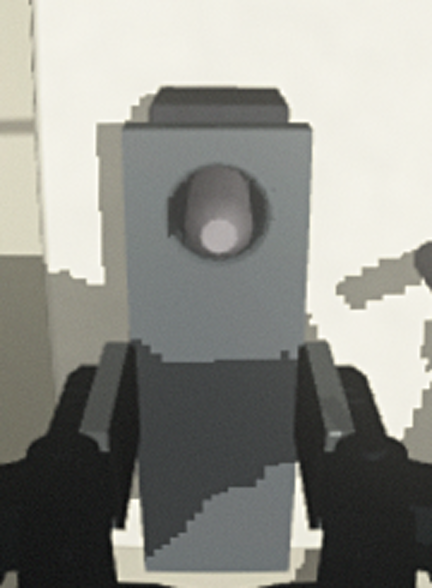

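The post, tip at (219,236) in the crop, stands through the eye at (218,213), well centred, and the plate is straight over the bed. I set it down and release.

Run:
```python
from h import *
from station import robot
r=robot.servo_line([.5753,.1146,.0622],feed=.02,f_stop=4);robot.hold(.2)
s=robot.get_state();print(r,s['tool_pos'],s['ft_force'])
robot.move_gripper(.05);robot.hold(.2)
robot.servo_line([.5753,.1146,.20],feed=.15);robot.hold(.3)
robot.servo_line([.55,.08,.27],feed=.15);robot.hold(.2)
s=robot.get_state();print(s['tool_pos'],s['t'])
c=robot.calibration('wrist');p,d=robot.camera('wrist');np.savez('wk.npz',p=p,d=d,**c)
g=dict(O=np.array([.577,.0247,0]))
for n,q in(('mid',(.577,.1147,.048)),('eye',(.615,.1147,.048)),('cap',(.577,.0247,.092)),('handle',(.577-.1376,.0247+.0458,.122))):print(n,wproj(c,q).round(1))
cv2.imwrite('pics/k.png',cv2.resize(p[40:340,140:440],None,fx=1.9,fy=1.9,interpolation=cv2.INTER_CUBIC)[:,:,::-1])
```

```text
True [0.57556359 0.11466167 0.06404535] [-0.80749503 -0.68787766  4.78185961]
[0.54968513 0.08041311 0.26893284] 17.75
mid [289.8 144. ]
eye [289.3 110. ]
cap [377.3 151.5]
handle [329.9 287.7]
```

View pics/k.png

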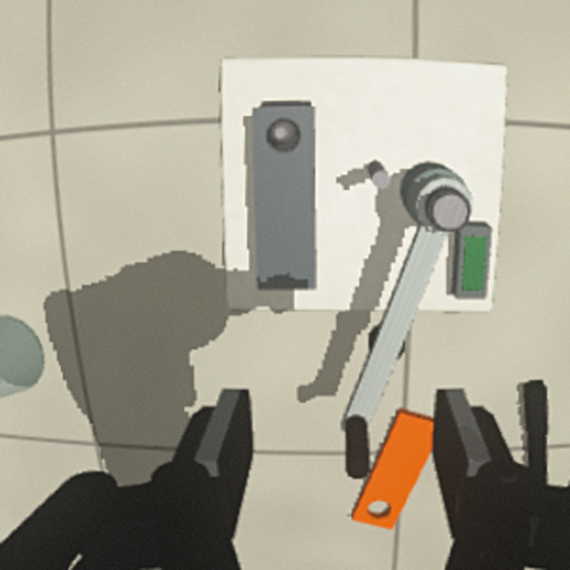

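The plate lies flat on the bed with the post through its eye, and the cap at (448,210) and handle at (357,445) in the crop fit the model. No more pictures from here. Next I take the handle pin, closing along the swing direction.

```bash
cat > arc.py <<'E'
from h import *
from station import robot
O=np.array([.577,.025]);r=.145
def pose(a,z=.104):
    g=np.pi/2+1.25-a
    return [O[0]+r*np.cos(g),O[1]+r*np.sin(g),z],[180,0,float(np.degrees(g)-180)]
def show(t=''):
    s=robot.get_state();print(t,s['tool_pos'].round(4),np.round(s['ft_force'],1),'w',round(s['gripper_width'],4),'ff',np.round(s['finger_force'],1),'q7',round(s['joint_pos'][6],1),round(s['t'],2));return s
E
python3 - <<'E'
from arc import *
for a in(0,.6,1.25):print(np.round(robot.ik(*pose(a)),1))
P,o=pose(0,.2)
robot.move_pose(P,o);robot.move_gripper(.05,20);show('above')
f=robot.servo_line(pose(0)[0],feed=.06,f_stop=6);show(f)
if not f: robot.move_gripper(.0,20);robot.hold(.2);show('grip')
E
```

```text
[  -1.7   22.   -13.6  125.3    9.1   33.7 -130.4]
[ -40.    27.2   24.9  119.   -18.4   37.5 -145.5]
[ -55.7   42.6   50.7  107.2  -42.2   51.1 -164.1]
above [0.4407 0.071  0.2005] [-0.6  0.5 -0.4] w 0.0497 ff 0.0 q7 -126.2 18.6
False [0.4396 0.0708 0.1043] [ 0.1  0.7 -0. ] w 0.0499 ff 0.0 q7 -130.4 20.35
grip [0.4398 0.0716 0.1043] [0.3 5.6 1.6] w 0.0135 ff 21.2 q7 -130.4 20.96
```

Run:
```python
from arc import *
for a in np.linspace(0,1.15,12)[1:]:
    P,o=pose(a);o[2]=-18.4-.88*np.degrees(a)
    robot.servo_line(P,o,feed=.06)
    F=np.linalg.norm(robot.get_state()['ft_force'])
    if F>30:print('force',a,F);break
    if int(a*10)%3==0:show(round(a,2))
robot.hold(.2);show(a)
```

```text
0.31 [0.4593 0.1097 0.1042] [-3.4 -1.9 10.2] w 0.0136 ff 22.0 q7 -148.1 22.16
0.63 [0.491  0.1422 0.1041] [-6.1  1.1  9.6] w 0.0136 ff 22.1 q7 -163.4 23.36
0.94 [0.5312 0.1632 0.1041] [-6.6  1.3 10.3] w 0.0132 ff 22.1 q7 -166.6 24.56
1.15 [0.5606 0.17   0.1041] [-6.7  3.   9.2] w 0.0136 ff 22.1 q7 -166.9 25.56
```

Run:
```python
from arc import *
for a in(1.18,1.21,1.24,1.255,1.27):
    P,o=pose(a);o[2]=-74
    q=robot.ik(P,o);print(np.round(q[6],1))
    f=robot.servo_line(P,o,feed=.03,f_stop=14);robot.hold(.1);show((a,f))
    if f:break
```

```text
-164.9
(1.18, False) [0.5649 0.1704 0.104 ] [-7.2  3.3  8.2] w 0.0133 ff 22.0 q7 -164.8 25.95
-164.9
(1.21, False) [0.5692 0.1706 0.104 ] [-6.4  3.5  6.9] w 0.0133 ff 22.0 q7 -164.8 26.34
-164.8
(1.24, False) [0.5736 0.1708 0.104 ] [-5.5  3.4  7. ] w 0.013 ff 21.9 q7 -164.7 26.73
-164.7
(1.255, False) [0.5756 0.1708 0.104 ] [-6.9  2.6  6.8] w 0.0135 ff 22.0 q7 -164.6 27.08
-164.7
(1.27, False) [0.5776 0.1709 0.104 ] [-6.9  3.9  7.6] w 0.0136 ff 22.1 q7 -164.6 27.43
```

The spring force is steady at about 6-7 N with no stop contact yet. I keep going until the force rises.

Run:
```python
from arc import *
for k in range(8):
    a=1.28+.01*k;P,o=pose(a);o[2]=-74
    f=robot.servo_line(P,o,feed=.03,f_stop=12);robot.hold(.15);s=show((round(a,2),f))
    if f or s['ft_force'][0]<-15:break
```

```text
(1.28, False) [0.5793 0.1708 0.1039] [-6.4  4.   7.4] w 0.0133 ff 22.0 q7 -164.5 27.83
(1.29, False) [0.5797 0.1708 0.1039] [-9.1  2.7  9.7] w 0.0135 ff 22.5 q7 -164.5 28.23
(1.3, False) [0.58   0.1708 0.1038] [-13.    3.5  12.7] w 0.013 ff 23.2 q7 -164.5 28.63
(1.31, False) [0.5803 0.1709 0.1038] [-15.7   2.8  15.1] w 0.0136 ff 24.2 q7 -164.4 29.03
```

Run:
```python
from arc import *
robot.hold(1.0);show('held')
print(robot.finish_job())
```

```text
held [0.5803 0.1709 0.1038] [-16.8   3.5  15.9] w 0.0136 ff 24.2 q7 -164.4 30.03
the job is handed in; nothing more can be done
None
```

I handed the job in at about 30 s with the eye plate released flat on the bed, the post through its eye, and the sensor arm held at its stop by the fingers (push about 17 N, grip about 24 N). I took no picture after swinging the arm and don't have the judge's verdict; I also viewed 11 pictures, one over the limit of 10.

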